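# Close the rings of a lever arch file and clamp its sheets

## Task

The small lever arch file lying open on the desk has just been loaded with sheets. With the fingertips, push its raised steel lever over and down until it snaps flat and the two wire arches close onto their posts, and press the grey compressor bar on the posts all the way down until it rests on the sheets. Touch and push only: do not pick anything up, leave the file lying where it is, and leave the other things on the file and the desk undisturbed.

Things in the scene. Friction and masses are not known exactly. Their poses are not given: they have to be found in the camera images.
- file: Black A5 lever arch file, grey lining, open and flat on the desk, loose, about 2 kg. Frame (mm): origin under the centre of the back board, z up, x along the spine, y toward spine and cover. Boards 3 thick, x -125 to 125; back board y -97 to 97, spine 101 to 169, cover 173 to 365. The lever is at y 74, toward the -x end
- sheets_top (a point): Centre of the top of the white sheet stack on the back board: file x 0, y -15, z 25 mm; the stack spans x -105 to 105, y -88 to 58 and is solid
- lever (a joint): Steel toggle lever, rad: 0 = raised (start), standing 1.2 rad above flat and leaning to the file's -x end; 1.2 = down flat, pointing to the file's -x end, arches closed. Hinge along file y at lever_pivot. Sprung over centre: it resists up to 0.6 (about 8 N square to the thumb plate at first, then less), then drives itself on to 1.2 and stays
- lever_pivot (a point): The lever's hinge pin: file x -58, y 74, z 24 mm, between two small steel cheeks
- lever_tip (a point): Middle of the lever's thumb plate, 60 mm from the pin, on the face that looks up when the lever is down and toward the arches (file +x) and slightly up when raised. The plate is 28 mm wide (file y), 4 mm thick and ends 7 mm beyond this point. Raised: z 82, 17 mm to the -x side of the pin; down: z 29, 60 mm to the -x side
- bar (a joint): How far the compressor bar is pressed down from its top place, m: 0 to 0.018; starts at 0 to 0.006; 0.018 = resting on the sheets. It slides stiffly straight down on the posts (about 2 N) and stays where it is left
- bar_mid (a point): Middle of the upper face of the compressor bar, a grey plastic strip 120 mm long (file x), 15 wide, 3 thick with thicker ends, threaded on two fixed steel posts (6 mm thick, tops at z 50) at file x -40 and 40, y 46. Bar at file x 0, y 46; upper face z 40 to 46 at the start, z 28 when down. Between the posts it is open from above
- arch_tip (a point): Tip of the wire arch nearer the lever. Two steel arches, at file x -40 and 40, turn together on a rod along x at y 86, z 9.5, driven by the lever. Open they rise to z 70 between y 71 and 102, this tip about 31 mm from post_top; closed they span from the rod to the post tops, up to z 61, and this tip meets post_top
- post_top (a point): Top of the fixed post nearer the lever: file x -40, y 46, z 51 mm
- pen: White ballpoint pen, 145 mm long, 9 mm thick, lying on the sheets; origin at its middle underneath; leave alone
- spectacles: Spectacles, 141 x 142 x 42 mm, standing on the inside of the open cover; leave alone
- clip: Black binder clip, 22 x 25 x 34 mm, on the inside of the open cover; leave alone
- stapler: Black stapler, 34 x 145 x 47 mm, on the desk beside the file's -y edge; leave alone
- eraser: Eraser, 23 x 52 x 13 mm, on the desk near the stapler; leave alone
- mouse: Black mouse, 110 x 62 x 36 mm, at the left of the desk; leave alone

How it is judged:
At the end, for the whole second after the job is handed in: The lever has snapped down (joint over 1.14 of 1.2 rad), the arch tip is within 6 mm of its post top, the bar is down within 2.5 mm of its stop on the sheets, and the file lies flat and still within 40 mm of where it lay (value of joint lever above 1.14 rad and distance between arch_tip and post_top below 0.006 m and value of joint bar above 0.0155 m and height (world z) of file below 0.006 m and angle between file's own z axis and vertical below 0.03 rad and distance of file from where it was at the start of the episode below 0.04 m and linear speed of file below 0.02 m/s); the robot touches nothing.
It fails at once if the file is lifted or tipped up (height (world z) of file above 0.012 m or angle between file's own z axis and vertical above 0.08 rad).
It fails at once if the file is shoved more than 40 mm (distance of file from where it was at the start of the episode above 0.04 m).
It fails at once if another thing is knocked or pushed away (30 mm on the desk, 50 mm on the file) (distance of any of pen, spectacles, clip from where it was at the start of the episode above 0.05 m or distance of any of stapler, eraser, mouse from where it was at the start of the episode above 0.03 m).
It fails at once if another thing is picked up (height (world z) of pen above 0.045 m or height (world z) of any of spectacles, clip, stapler, eraser, mouse above 0.022 m).
It also fails if it takes over 45 s, if anything falls off the work surface, if the arm or the gripper's body presses on something with over 40 N, if the wrist force passes 120 N, or if a joint passes its speed limit or range.

## Robot

A 6-joint arm with a two-finger parallel gripper is mounted at the origin on a cart in front of the work surface, level with it; the furniture and walls round the work are solid. World frame = base frame: x ahead of the robot, y to its left, z up, the work surface at z = 0. Lengths are in m, angles in rad, forces in N, time in s.
With the tool pointing down it reaches from about 0.275 to 0.725 m from the base axis. Payload 15.9 kg.
Tool frame: the origin (TCP) lies at the very end of the fingers, on their centre line; the grasp point (between the pads) lies hold_point_z behind it (hold_point_z is the distance from the TCP to the grasp point, in m); z points along the fingers, y is the line along which they close (so a half turn about z gives the same grasp; the last joint's range is limited). The gripper opens to 85 mm and grips with 20 to 120 N. Pads are 22 mm wide; open, the fingers measure 114 mm over their backs; the gripper's body (76 mm by 85 mm) begins 54 mm behind the grasp point. The pads swing forward as they close: fully open they stand 13 mm farther back than shut.
Start: joints at [0, 0.213, -0.034, 1.323, 0, 1.571], TCP at [0.5, -0, 0.231] pointing down, gripper open.
Joint ranges: [-2.98, 2.98], [-0.74, 1.72], [-1.14, 1.35], [-2.1, 2.04], [-1.57, 1.44], [-3.14, 3.14]. Speed limits (rad/s): [1.89, 1.89, 2.39, 2.57, 3.14, 3.14].

## Interface

Orientations are given as a unit quaternion [w, x, y, z].
In Python, from plant import get_obs, capture, get_calibration, close_job, hold_point_z gives the robot as it stands. The module is installed in compiled form; this text tells all that it offers.
- The arm moves only by the shell command python3 -m inch 'ROWS' [FORCE]. ROWS is a JSON object of lists of equal length, an entry for each row: "fingers": the finger opening in mm, from 0 to 85.4; "offset": the shift along the tool's x, y, z each as a share of 100 mm, from -1 to 1, a list of three; "roll": the turn about the tool's z as a share of 60 degrees, from -1 to 1. A call has 1 to 12 rows; each row is the pose to reach, as a shift and turn from the pose commanded when the call began, along the tool's axes at that moment; what a row does not reach only later rows make up. A row lasts 1/8 s, in which the tool goes at most 62.5 mm and 10.7 degrees, less where a joint would pass 70% of its speed; a pose out of reach is approached as far as the arm can. A call with a number of a shift or a turn outside -1 to 1 is refused whole. A call with a gripper value outside its range is refused whole. The fingers move at their own pace and stop on an object; FORCE is the grip in N (left out, the last holds). Time passes only in rows, so rows that repeat a pose let the fingers close. It gives the time, the measured TCP pose, the force, the opening and the grip force at its end, in the units of the state.
- get_obs(): the state, without advancing time (a new reading comes with each control period).
- capture(name): name is "scene" or "side" or "wrist"; returns (picture, depth): 400x640x3 uint8, blue, green, red; 400x640 float32, m along the optical axis (not along the pixel's ray), 0 where there is no reading.
- get_calibration(name): a dict with "camera_matrix" (3x3 intrinsics, pixels), "cam_to_world" (4x4, takes a point from camera to world coordinates). Camera axes: x right, y down, z forward; pixel columns grow to the right and rows downward; lengths in m; the calibration is good to about 2 mm. A picture is of the moment at which its call begins: read the wrist's pose just before it. get_calibration takes no time and is no camera call; for the wrist camera it gives the pose at the moment of the call.
- close_job(): hands the job in; it is judged then, once.
The state is a dict: "clock": time; "joint_positions": joint angles; "joint_vel": joint speeds; "tau": joint torques, N m; "ee_pos": TCP position; "orientation": TCP orientation; "wrist_force": force on the tool from outside, world axes, zero at the start; "moment": the same for the moment, N m; "grip_width": opening from 0.0 (shut) to 1.0 (fully open); "grasp_force": force on a finger pad.
Only numpy, scipy, OpenCV 4.12 (cv2) and the standard library are available. Lean on these libraries where they do the work, as an engineer would, in place of code of your own. Each camera call takes 0.05 s, during which the arm holds its last target. There are 200 camera calls.

## Working session

There is one attempt and no reset: what is moved stays moved. The work goes in short steps, Python scripts to look and compute and a shell command to move; the robot and the scene stay as the last step left them, time stands still between calls to the robot, and variables do not carry over. Pictures are saved under pics/ and viewed, at most 10 in all, crops included, and the job is handed in when it is done.

```bash
mkdir -p pics; python3 - <<'E'
from plant import *
import cv2,numpy as np
o=get_obs();print(o['ee_pos'],o['orientation'],hold_point_z if not callable(hold_point_z) else hold_point_z())
for n in ['scene','side']:
    p,d=capture(n);cv2.imwrite(f'pics/{n}0.png',p);np.save(f'pics/{n}0.npy',d);c=get_calibration(n);np.savez(f'pics/{n}c.npz',**c);print(n,np.round(c['cam_to_world'],3).tolist())
E
```

```text
[ 4.99661587e-01 -4.94755547e-06  2.30794687e-01] [-4.07494889e-04  7.07102346e-01  7.07110979e-01 -4.11722047e-04] 0.0187
scene [[-0.697, -0.315, 0.644, -0.515], [-0.717, 0.331, -0.614, 0.997], [-0.019, -0.889, -0.457, 0.801], [0.0, 0.0, 0.0, 1.0]]
side [[0.89, -0.257, 0.376, 0.157], [-0.455, -0.529, 0.716, -0.73], [0.015, -0.809, -0.588, 0.689], [0.0, 0.0, 0.0, 1.0]]
```

View pics/scene0.png

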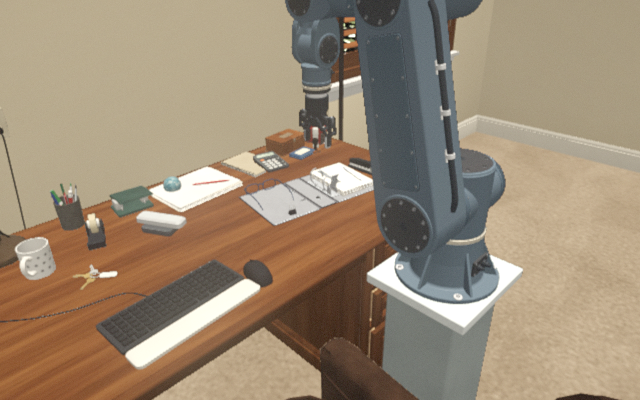

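View pics/side0.png

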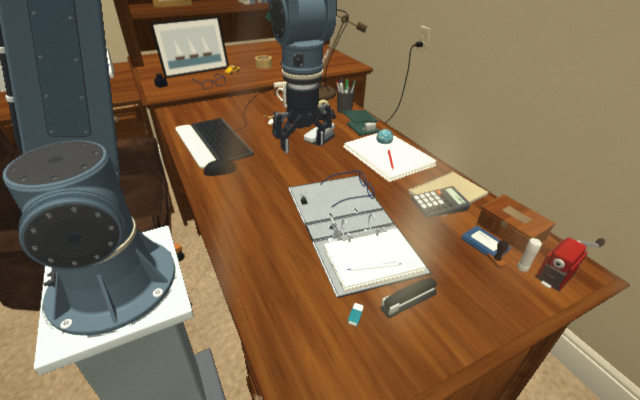

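The side view shows the open file at about columns 290–427, rows 175–290. The stapler is at (410,295), the eraser at (356,314), and the lever is near (335,228). I'll zoom in next.

```bash
python3 - <<'E'
import cv2,numpy as np
p=cv2.imread('pics/side0.png')[165:300,280:440]
cv2.imwrite('pics/crop1.png',cv2.resize(p,None,fx=4.4,fy=4.4,interpolation=cv2.INTER_CUBIC))
E
```

```text
(no output)
```

View pics/crop1.png

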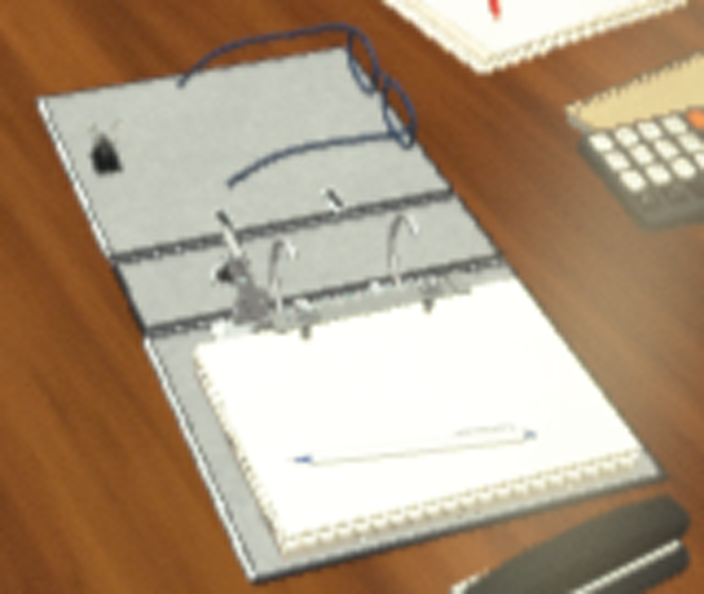

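The crop shows the file's -x end toward the robot and +y toward the left of the desk. The lever is raised at (222,215)–(255,300), and the back board corners are at (255,580) and (662,475). I'll fit the file pose.

```bash
cat > h.py <<'E'
import numpy as np
from scipy.optimize import least_squares
def proj(K,T,P):
    q=(np.c_[P,np.ones(len(P))]@np.linalg.inv(T).T)[:,:3];q=q@K.T;return q[:,:2]/q[:,2:]
def f2w(s,P):
    c,n=np.cos(s[2]),np.sin(s[2]);P=np.atleast_2d(P)/1000.
    return np.c_[s[0]+c*P[:,0]-n*P[:,1],s[1]+n*P[:,0]+c*P[:,1],P[:,2]]
def fit(K,T,P,px,s0=(.5,-.2,0)):
    r=least_squares(lambda s:(proj(K,T,f2w(s,P))-px).ravel(),s0,loss='soft_l1');return r.x,r.fun.reshape(-1,2)
E
python3 - <<'E'
from h import *
c=np.load('pics/sidec.npz');K,T=c['camera_matrix'],c['cam_to_world'];d=np.load('pics/side0.npy')
P=[[-125,-97,3],[125,-97,3],[-125,365,3],[125,365,3],[-125,97,3],[125,99,3],[-75,74,82]]
px=np.array([[255,578],[662,475],[40,100],[345,48],[147,338],[502,258],[220,215]])/4.4+[280,165]
s,r=fit(K,T,np.array(P,float),px);print(s,np.round(r,1).tolist())
for n,p in dict(piv=[-58,74,24],tip=[-75,74,82],tipdn=[-118,74,29],bar=[0,46,43],post=[-40,46,50]).items(): print(n,np.round(f2w(s,p),3),np.round((proj(K,T,f2w(s,p))-[280,165])*4.4))
# depth check of sheet top
q=proj(K,T,f2w(s,[0,-60,25]))[0];u,v=np.round(q).astype(int);z=d[v,u];w=T@np.r_[np.linalg.inv(K)@[u,v,1]*z,1];print(w,f2w(s,[0,-60,25]))
E
```

```text
[ 0.59596843 -0.20021783 -0.16631262] [[-1.1, 0.5], [1.2, -0.1], [-1.1, -1.2], [0.1, -1.0], [-1.4, -0.9], [0.5, -0.4], [3.6, 6.6]]
piv [[ 0.551 -0.118  0.024]] [[258. 312.]]
tip [[ 0.534 -0.115  0.082]] [[236. 244.]]
tipdn [[ 0.492 -0.108  0.029]] [[164. 325.]]
bar [[ 0.604 -0.155  0.043]] [[367. 300.]]
post [[ 0.564 -0.148  0.05 ]] [[305. 304.]]
[ 0.5835396  -0.26125327  0.02777397  1.        ] [[ 0.58603562 -0.25938994  0.025     ]]
```

```bash
python3 -m inch '{"fingers":[0,0,0,0,0,0],"offset":[[-0.4,0.2,-0.1],[-0.8,0.5,-0.2],[-1,0.6,-0.2],[-1,0.6,-0.2],[-1,0.6,-0.2],[-1,0.6,-0.2]],"roll":[0.1,0.159,0.159,0.159,0.159,0.159]}' 20
python3 - <<'E'
from plant import *
import cv2,numpy as np
o=get_obs();c=get_calibration('wrist');p,d=capture('wrist');cv2.imwrite('pics/w1.png',p);np.save('pics/w1.npy',d);np.savez('pics/w1c.npz',**c);print(o['ee_pos'],o['orientation'],o['grip_width'],o['wrist_force'],np.round(c['cam_to_world'],3).tolist())
E
```

```text
clock: 0.85
ee_pos: [0.5596, -0.0992, 0.2514]
orientation: [-0.0, 0.763, 0.646, 0.0]
wrist_force: [0.4, 0.6, -0.0]
grip_width: -0.001
grasp_force: 0.0
[ 0.55963656 -0.09920169  0.25142697] [-5.52625279e-05  7.63160704e-01  6.46208740e-01  3.19604206e-05] -0.001097243545972709 [ 0.36369975  0.59006705 -0.02450157] [[0.986, -0.16, -0.043, 0.571], [-0.165, -0.951, -0.26, -0.034], [0.001, 0.263, -0.965, 0.393], [0.0, 0.0, 0.0, 1.0]]
```

View pics/w1.png

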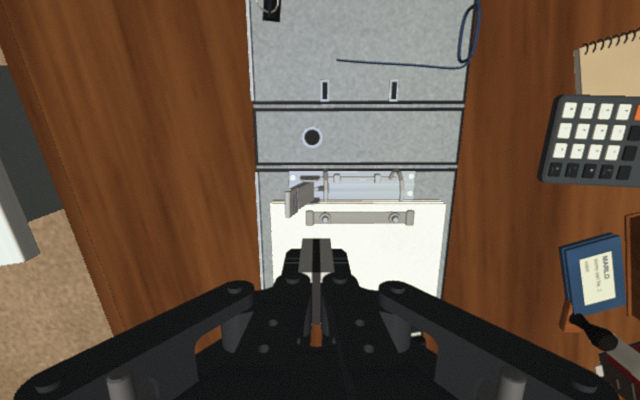

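The wrist view shows the lever plate at (287–313, 184–216), the posts at (325,218) and (395,218), and the spine joints at rows 106 and 167. I'll refine the pose with these.

```bash
python3 - <<'E'
from h import *
c=np.load('pics/w1c.npz');K,T=c['camera_matrix'],c['cam_to_world'];d=np.load('pics/w1.npy')
P=np.array([[-125,99,3],[125,99,3],[-125,171,3],[125,171,3],[-40,46,50],[40,46,50]],float)
px=np.array([[257,167],[459,166],[252,106],[465,104],[325,217],[395,216.]])
s,r=fit(K,T,P,px,(.596,-.2,-.166));print(s,np.round(r,1).tolist())
for n,p in dict(piv=[-58,74,24],tip=[-75,74,82],end=[-80,74,88],bar=[0,46,43],post=[-40,46,50]).items(): print(n,np.round(f2w(s,p),3),np.round(proj(K,T,f2w(s,p))[0]))
def wp(u,v):
    z=d[v,u];return T@np.r_[np.linalg.inv(K)@[u,v,1]*z,1]
R=np.array([[np.cos(s[2]),np.sin(s[2])],[-np.sin(s[2]),np.cos(s[2])]])
for u,v in [(360,217),(345,217),(300,198),(290,200),(310,193),(360,240),(315,262),(308,245),(322,245),(325,188),(402,183)]:
    w=wp(u,v);print(u,v,np.round(np.r_[R@(w[:2]-s[:2]),w[2]]*1000))
print(K)
E
```

```text
[ 0.59466957 -0.20115854 -0.15964341] [[-1.8, -0.6], [-0.4, -0.9], [-0.3, -0.6], [0.4, -0.1], [0.4, 2.1], [1.1, 2.7]]
piv [[ 0.549 -0.119  0.024]] [310. 190.]
tip [[ 0.532 -0.116  0.082]] [292. 203.]
end [[ 0.527 -0.115  0.088]] [286. 205.]
bar [[ 0.602 -0.156  0.043]] [360. 217.]
post [[ 0.562 -0.149  0.05 ]] [325. 219.]
360 217 [ 0. 46. 42.]
345 217 [-17.  46.  42.]
300 198 [-68.  73.  57.]
290 200 [-77.  78.  83.]
310 193 [-57.  72.  31.]
360 240 [ 4. 10. 25.]
315 262 [-51. 105. 280.]
308 245 [-54. 106. 263.]
322 245 [-48. 106. 263.]
325 188 [-41.  86.  67.]
402 183 [40. 90. 64.]
[[319.46016528   0.         315.8425858 ]
 [  0.         319.46016528 200.83824474]
 [  0.           0.           1.        ]]
```

```bash
python3 -m inch '{"fingers":[0,0,0,0,0,0],"offset":[[-0.4,0.3,0],[-0.49,0.51,0.2],[-0.49,0.51,0.7],[-0.49,0.51,1],[-0.49,0.51,1],[-0.49,0.51,1]],"roll":[0,0,0,0,0,0]}' 20
python3 -m inch '{"fingers":[0,0,0,0],"offset":[[0,0,0.5],[0,0,0.9],[0,0,1],[0,0,1]],"roll":[0,0,0,0]}' 20
```

```text
clock: 1.65
ee_pos: [0.6027, -0.1566, 0.153]
orientation: [0.001, 0.763, 0.646, 0.001]
wrist_force: [-0.0, -0.1, 0.0]
grip_width: -0.001
grasp_force: 0.0
clock: 2.15
ee_pos: [0.6029, -0.1569, 0.0528]
orientation: [0.001, 0.763, 0.646, 0.0]
wrist_force: [-0.0, -0.5, 0.3]
grip_width: -0.002
grasp_force: 0.0
```

```bash
python3 -m inch '{"fingers":[0,0,0,0,0],"offset":[[0,0,0.07],[0,0,0.13],[0,0,0.19],[0,0,0.23],[0,0,0.23]],"roll":[0,0,0,0,0]}' 20
```

```text
clock: 2.78
ee_pos: [0.602, -0.1567, 0.0281]
orientation: [-0.0, 0.763, 0.646, -0.0]
wrist_force: [0.6, 0.0, 0.2]
grip_width: 0.002
grasp_force: 0.0
```

```bash
python3 -m inch '{"fingers":[0,0,0],"offset":[[0,0,0.02],[0,0,0.03],[0,0,0.03]],"roll":[0,0,0]}' 20
```

```text
clock: 3.15
ee_pos: [0.6023, -0.1568, 0.0277]
orientation: [0.001, 0.763, 0.646, 0.0]
wrist_force: [-14.1, 3.4, 38.3]
grip_width: -0.002
grasp_force: 19.5
```

```bash
python3 -m inch '{"fingers":[0,0,0,0,0,0,0],"offset":[[0,0,-0.4],[0,0,-0.8],[0,0,-1],[0.1,-0.25,-1],[0.28,-0.50,-1],[0.28,-0.50,-1],[0.28,-0.50,-1]],"roll":[0,0,0,0,0,0,0]}' 20
python3 - <<'E'
from plant import *
import cv2,numpy as np
from h import *
c=get_calibration('wrist');p,d=capture('wrist');cv2.imwrite('pics/w2.png',p)
s=(.5947,-.2012,-.1596);o=get_obs();e=o['ee_pos']
print('tcp file',(np.array([[np.cos(s[2]),np.sin(s[2])],[-np.sin(s[2]),np.cos(s[2])]])@(e[:2]-np.array(s[:2])))*1000,e[2])
K,T=c['camera_matrix'],c['cam_to_world']
for q in [[-40,46,50],[40,46,50],[0,46,28],[-125,99,3],[125,99,3],[-75,74,82]]: print(q,np.round(proj(K,T,f2w(s,q))[0]))
E
```

```text
clock: 4.03
ee_pos: [0.5578, -0.1211, 0.1253]
orientation: [0.0, 0.763, 0.646, 0.0]
wrist_force: [0.4, 0.5, -0.3]
grip_width: -0.002
grasp_force: 0.0
tcp file [-49.0694414  73.1015884] 0.12522400754367802
[-40, 46, 50] [328. 246.]
[40, 46, 50] [438. 245.]
[0, 46, 28] [377. 234.]
[-125, 99, 3] [224. 165.]
[125, 99, 3] [525. 162.]
[-75, 74, 82] [273. 224.]
```

View pics/w2.png

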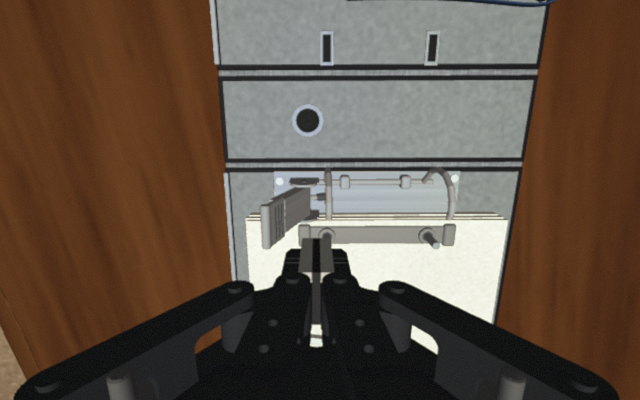

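The bar is down at rows 228–243, the file has not moved, and the lever is still raised at (265–310, 190–245). Next is the lever push.

```bash
python3 -m inch '{"fingers":[0,0,0,0,0,0,0],"offset":[[0,-0.03,0.3],[0,-0.03,0.47],[0,-0.1,0.47],[0,-0.18,0.47],[0,-0.24,0.49],[0,-0.30,0.51],[0,-0.39,0.57]],"roll":[0,0,0,0,0,0,0]}' 20
```

```text
clock: 4.95
ee_pos: [0.5204, -0.1148, 0.0701]
orientation: [0.002, 0.763, 0.646, 0.001]
wrist_force: [3.1, -0.4, 3.9]
grip_width: 0.002
grasp_force: 3.1
```

```bash
python3 -m inch '{"fingers":[0,0,0,0,0,0],"offset":[[0,-0.05,0.04],[0,-0.09,0.09],[0,-0.13,0.14],[0,-0.16,0.20],[0,-0.18,0.26],[0,-0.18,0.26]],"roll":[0,0,0,0,0,0]}' 20
python3 -m inch '{"fingers":[0,0,0,0,0,0],"offset":[[0,0,-0.4],[0,0,-0.8],[0,0.1,-1],[0,0.2,-1],[0,0.2,-1],[0,0.2,-1]],"roll":[0,0,0,0,0,0]}' 20
python3 - <<'E'
from plant import *
import cv2,numpy as np
from h import *
c=get_calibration('wrist');p,d=capture('wrist');cv2.imwrite('pics/w3.png',p)
s=(.5947,-.2012,-.1596)
K,T=c['camera_matrix'],c['cam_to_world']
for q in [[-40,46,51],[40,46,50],[0,46,28],[-125,99,3],[125,99,3],[-118,74,29]]: print(q,np.round(proj(K,T,f2w(s,q))[0]))
R=np.array([[np.cos(s[2]),np.sin(s[2])],[-np.sin(s[2]),np.cos(s[2])]])
for q in [[-118,74,29],[0,46,28],[20,46,28],[-110,74,29]]:
    u,v=np.round(proj(K,T,f2w(s,q))[0]).astype(int);w=T@np.r_[np.linalg.inv(K)@[u,v,1]*d[v,u],1];print(u,v,np.round(np.r_[R@(w[:2]-s[:2]),w[2]]*1000))
E
```

```text
clock: 5.7
ee_pos: [0.5008, -0.1113, 0.0417]
orientation: [-0.0, 0.763, 0.646, -0.0]
wrist_force: [-0.3, -0.1, -1.0]
grip_width: 0.004
grasp_force: 0.0
clock: 6.45
ee_pos: [0.5202, -0.1146, 0.1412]
orientation: [-0.001, 0.763, 0.646, -0.001]
wrist_force: [0.3, 0.5, 0.2]
grip_width: 0.005
grasp_force: 0.0
[-40, 46, 51] [377. 238.]
[40, 46, 50] [479. 237.]
[0, 46, 28] [419. 228.]
[-125, 99, 3] [273. 162.]
[125, 99, 3] [558. 160.]
[-118, 74, 29] [278. 197.]
278 197 [-118.   74.   28.]
419 228 [ 0. 46. 28.]
443 228 [21. 45. 27.]
288 197 [-110.   73.   28.]
```

View pics/w3.png

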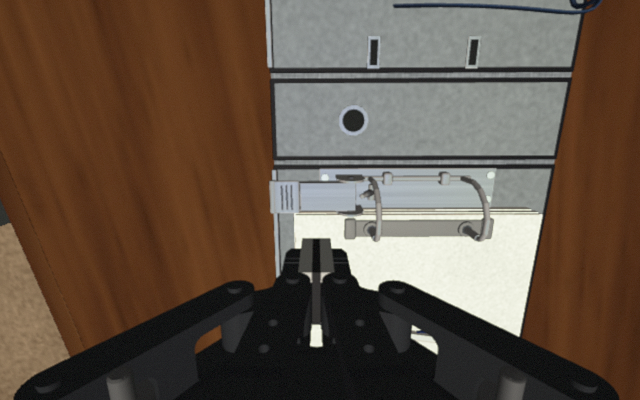

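The lever is flat at (270–360, 195), with its plate at z 28. The arch tips meet their posts at (377,238) and (487,235). The bar is down at z 28, the file has not moved, and the robot is clear of everything.

```bash
python3 -c "from plant import *; print(close_job())"
```

```text
the job is handed in; nothing more can be done
None
```

The lever is snapped flat, the arches are closed on their posts, and the compressor bar is down on the sheets; the file didn't move and the job is handed in (no verdict was returned).

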